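# Charge the dish-machine dosing cabinet

## Robot

A 6-joint arm with a two-finger parallel gripper is mounted at the origin on the work surface. World frame = base frame: x ahead of the robot, y to its left, z up, the work surface at z = 0. Lengths are in mm, angles in rad, forces in N, time in s.
With the tool pointing down it reaches from about 300 to 825 mm from the base axis. Payload 5.4 kg.
Tool frame: the origin (TCP) lies at the very end of the fingers, on their centre line; the grasp point (between the pads) lies 19 mm behind it (manip.tcp_to_grasp is the distance from the TCP to the grasp point, in mm); z points along the fingers, x is the direction in which the jaws open and shut, and the axes are right-handed (so a half turn about z gives the same grasp; the last joint's range is limited). The gripper opens to 92 mm and grips with 3 to 60 N. Pads are 20 mm wide; open, the fingers measure 128 mm over their backs; the gripper's body (75 mm by 189 mm) begins 69 mm behind the grasp point.
Start: joints at [-1.328, 0.158, 1.597, -0, 1.386, -0.21], TCP at [251.529, -517.049, 214.601] pointing down, gripper open.
Joint ranges: [-2.91, 2.91], [-0.94, 2.29], [0.18, 2.7], [-1.29, 4.43], [0.17, 2.64], [-3, 3]. Speed limits (rad/s): [2.57, 2.57, 3.14, 3.14, 3.14, 3.14].

## Interface

Orientations are given as [roll, pitch, yaw] about the fixed x, y, z axes, in that order (R = Rz(yaw) Ry(pitch) Rx(roll)).
In Python, from bench import manip gives the robot as it stands.
- The arm moves only by the tool move_arm, never from a script. Its argument "rows" is a list of rows, each a list of 7 numbers: the opening, from 0 (shut) to 1 (fully open), then the shift along the tool's x, y, z in mm, then the turn, a rotation vector about the tool's x, y, z in rad. A call has 1 to 8 rows; each row is the pose to reach, as a shift and turn from the pose commanded when the call began, along the tool's axes at that moment; what a row does not reach only later rows make up. A row lasts 1/8 s, in which the tool goes at most 62.5 mm and 10.7 degrees, less where a joint would pass 70% of its speed; a pose out of reach is approached as far as the arm can. A call with a gripper value outside its range is refused whole. The fingers move at their own pace and stop on an object; "force" is the grip in N (left out, the last holds). Time passes only in rows, so rows that repeat a pose let the fingers close. It gives the time, the measured TCP pose, the force and the opening at its end, in the units of the state.
- manip.get_obs(): the state, without advancing time (a new reading comes with each control period).
- manip.grab_frame(name): name is "side" or "top"; returns (picture, depth): 480x640x3 uint8, red, green, blue; 480x640 float32, mm along the optical axis (not along the pixel's ray), 0 where there is no reading.
- manip.calibration(name): a dict with "camera_matrix" (3x3 intrinsics, pixels), "k1" (the pictures are not rectified: a ray, as slopes to the right and down, at radius r is drawn at 1 + k1 r^2 times it, then the intrinsics apply), "pose" (4x4, takes a point from camera to world coordinates). Camera axes: x right, y down, z forward; pixel columns grow to the right and rows downward; lengths in mm; the calibration is good to about 2 mm. A picture is of the moment at which its call begins. calibration takes no time and is no camera call.
- manip.sign_off(): hands the job in, once; it reports no verdict.
The state is a dict: "time": time; "joint_positions": joint angles; "joint_velocities": joint speeds; "tau": joint torques, N m; "ee_pos": TCP position; "ee_rot": TCP orientation; "contact_force": force on the tool from outside, world axes, zero at the start; "ft_torque": the same for the moment, N m; "finger_gap": finger opening in mm.
Only numpy, scipy, OpenCV 4.12 (cv2) and the standard library are available. Lean on these libraries where they do the work, as an engineer would, in place of code of your own. Each camera call takes 0.05 s, during which the arm holds its last target. There are 200 camera calls.

## Task

Charge the dosing cabinet of the dish machine: slide its hatch open, stand every white concentrate bottle with a grey cap upright in the crate inside, one per cell, and slide the hatch fully shut against its frame. Only then open the water valve: turn its handwheel counter-clockwise from its shut position, re-gripping as needed, until the white tab on the rim stands right above the fixed white pointer. Leave the other things on the counter where they are.

Things in the scene. Friction and masses are not known exactly. Their poses are not given: they have to be found in the camera images.
- station: Fixed white dosing cabinet 210 (x) x 410 (y) x 145 mm high; origin: centre of underside, z up. Its +y half is an open-topped bay (194 mm square inside, walls 8, floor at z=10) with a fixed 2 x 2 crate: pitch 85, cells 81 square, divider tops at z=70, centre at local (0, 100.5). Its -y half is the closed pump housing. A frame strip 16 mm high stands on its +y end. Yaw varies.
- hatch (a joint): How far the hatch is slid open, m: 0 = shut over the bay, against the frame strip at the cabinet's +y end; it opens towards the cabinet's -y to 0.18 (bay fully open). Starts partly open, too little to load. Friction about 1.5 N; it stays where left.
- hatch_grip (a point): Grip point on the hatch's black upright fin: 80 mm along the cabinet's x, 12 mm thick along y, 36 mm high, on the middle of the 8 mm hatch plate (198 x 190 mm) that slides on the cabinet's rim. Fin top 16 mm above this point, plate top 20 mm below it. Moves with the hatch; axes as the cabinet's.
- valve: Fixed water valve, origin at the centre of the underside of its square 110 mm foot, z up. A white fixed pointer bar 12 mm wide sticks out from it towards local -x, at 50 to 62 mm height, ending 117 mm from the axis. Its yaw differs from start to start.
- wheel (a joint): Angle of the valve's handwheel, rad, growing counter-clockwise seen from above (opens the valve). 0 shut stop, 6.0 open stop. At 4.80 the wheel's tab is exactly above the fixed pointer: the tab points at (pi - 4.80 + joint value) from the valve body's +x axis. Starts near shut; friction 0.22 N m; it stays where left.
- wheel_centre (a point): Centre of the grey handwheel on its vertical axis, at rim height (120 mm). Rim: round bar 14 mm thick, circle of 80 mm radius (centre line). Three spokes 10 mm thick, 120 degrees apart, one in line with the white tab (16 wide, 10 thick, out to 116 mm from the axis); hub 32 mm diameter. No crank handle: grip or push the rim between spokes, and re-grip. Turns with the wheel.
- cell0 (a point): Centre of the floor of the crate's near (-x), -y cell (81 mm square inside, 60 mm deep).
- cell1 (a point): Centre of the floor of the crate's near (-x), +y cell (81 mm square inside, 60 mm deep).
- cell2 (a point): Centre of the floor of the crate's far (+x), -y cell (81 mm square inside, 60 mm deep).
- cell3 (a point): Centre of the floor of the crate's far (+x), +y cell (81 mm square inside, 60 mm deep).
- bottle1_mid (a point): Concentrate bottle, white plastic, upright: round body 64 mm diameter and 84 mm high, shoulder, then a grey screw cap 32 mm diameter from 102 mm to the top at 130 mm. About 0.35 kg. The point is on its axis half-way up, 65 mm above its underside; z is its axis. May be absent (None).
- bottle2_mid (a point): Concentrate bottle, white plastic, upright: round body 64 mm diameter and 84 mm high, shoulder, then a grey screw cap 32 mm diameter from 102 mm to the top at 130 mm. About 0.35 kg. The point is on its axis half-way up, 65 mm above its underside; z is its axis. May be absent (None).
- bottle3_mid (a point): Concentrate bottle, white plastic, upright: round body 64 mm diameter and 84 mm high, shoulder, then a grey screw cap 32 mm diameter from 102 mm to the top at 130 mm. About 0.35 kg. The point is on its axis half-way up, 65 mm above its underside; z is its axis. May be absent (None).
- bottle4_mid (a point): Concentrate bottle, white plastic, upright: round body 64 mm diameter and 84 mm high, shoulder, then a grey screw cap 32 mm diameter from 102 mm to the top at 130 mm. About 0.35 kg. The point is on its axis half-way up, 65 mm above its underside; z is its axis. May be absent (None).
- jar: Bystander: squat lidded jar, 70 mm diameter, 85 mm tall; origin at the centre of its underside. Not to be disturbed.
- sponge: Bystander: scouring block 110 x 70 x 30 mm lying flat; origin at the centre of its underside. Not to be disturbed.
- sprayer: Bystander: trigger spray bottle, 72 mm diameter, 225 mm tall; origin at the centre of its underside. Not to be disturbed.
- mug: Bystander: white mug, 80 mm diameter, 90 mm tall; origin at the centre of its underside. Not to be disturbed.
- tin: Bystander: plain steel tin, 100 mm diameter, 110 mm tall; origin at the centre of its underside. Not to be disturbed.
Not all that is in view belongs to the job. Leave any yellow look-alike of the part that bears bottle1_mid alone.

How it is judged (in metres and radians):
On the way, in this order (a step that is already met when the one before it is completed fails the run):
1. every bottle present stands upright in a cell of the crate ((horizontal distance between bottle1_mid and cell0 below 0.022 m or horizontal distance between bottle1_mid and cell1 below 0.022 m or horizontal distance between bottle1_mid and cell2 below 0.022 m or horizontal distance between bottle1_mid and cell3 below 0.022 m) and angle between each of bottle1_mid, bottle2_mid, bottle3_mid, bottle4_mid's own z axis and vertical below 0.12 rad and z of each of bottle1_mid, bottle2_mid, bottle3_mid, bottle4_mid in the frame of station below 0.083 m and (horizontal distance between bottle2_mid and cell0 below 0.022 m or horizontal distance between bottle2_mid and cell1 below 0.022 m or horizontal distance between bottle2_mid and cell2 below 0.022 m or horizontal distance between bottle2_mid and cell3 below 0.022 m) and (horizontal distance between bottle3_mid and cell0 below 0.022 m or horizontal distance between bottle3_mid and cell1 below 0.022 m or horizontal distance between bottle3_mid and cell2 below 0.022 m or horizontal distance between bottle3_mid and cell3 below 0.022 m) and (horizontal distance between bottle4_mid and cell0 below 0.022 m or horizontal distance between bottle4_mid and cell1 below 0.022 m or horizontal distance between bottle4_mid and cell2 below 0.022 m or horizontal distance between bottle4_mid and cell3 below 0.022 m)), for 0.2 s.
2. the hatch is shut over the loaded crate (all of step 1 and value of joint hatch below 0.006 m), for 0.2 s.
3. the handwheel's tab stands above the fixed pointer (value of joint wheel between 4.65 and 4.95 rad), for 0.2 s.
At the end, for the whole second after the job is handed in: Every bottle present stands upright (within 0.12 rad) on the floor of a cell of its own (within 22 mm of the cell's centre), the hatch is shut (joint below 6 mm), the handwheel is at 4.80 rad within 0.15 rad and at rest (all of step 2 and all of step 3 and linear speed of each of bottle1, bottle2, bottle3, bottle4 below 0.02 m/s and velocity of joint wheel between -0.05 and 0.05 rad/s); the robot touches nothing.
It fails at once if the water valve is opened (handwheel past 1.2 rad) while the hatch is not shut (value of joint wheel above 1.2 rad and value of joint hatch above 0.015 m).
It fails at once if the jar, sponge, sprayer, mug or tin is moved more than 50 mm (distance of any of jar, sponge, sprayer, mug, tin from where it was at the start of the episode above 0.05 m).
Of bottle1, bottle2, bottle3, bottle4 only 2 to 4 are there at a start; the rules pass over those that are not, and their reading is None.
At some moment in a run one of bottle1, bottle2, bottle3, bottle4 may be knocked a few centimetres aside while the robot is not near it.
It also fails if it takes over 210 s, if anything falls off the work surface, if the arm or the gripper's body presses on something with over 40 N, if the wrist force passes 120 N, or if a joint passes its speed limit or range.

## Working session

There is one attempt and no reset: what is moved stays moved. The work goes in short steps, Python scripts to look and compute and a tool call to move; the robot and the scene stay as the last step left them, time stands still between calls to the robot, and variables do not carry over. Pictures are saved under pics/ and viewed, about 12 in all and at most 16, crops included, and the job is handed in when it is done.

Besides the shell and the picture viewer there is one more tool, called after "Call:" as name([rows], argument=value, ...), one row to a line, values as JSON. move_arm: Moves the arm, as the interface text tells. Its arguments: {"type":"object","properties":{"rows":{"type":"array"},"force":{"type":"number"}},"required":["rows"]}

```bash
mkdir -p pics; ls
python3 - <<'E'
from bench import manip
import cv2,numpy as np
print(manip.get_obs(), manip.tcp_to_grasp)
for n in("top","side"):
    p,d=manip.grab_frame(n); cv2.imwrite(f"pics/{n}0.png",p[:,:,::-1]); np.save(f"{n}0.npy",d)
    c=manip.calibration(n); print(n,c)
E
```

```text
pics
{'time': 0.0, 'joint_positions': array([-1.32811086e+00,  1.59007465e-01,  1.59820947e+00, -1.40526681e-05,
        1.38621512e+00, -2.10102430e-01]), 'joint_velocities': array([-6.31884269e-04,  1.22388642e-03,  8.15718137e-04, -3.36859111e-04,
        3.78552484e-05, -1.58263841e-03]), 'tau': array([ 2.84619200e-04, -3.85572016e+01, -3.22107768e+01,  7.01928651e-02,
        3.79140023e-02, -1.52787838e-04]), 'ee_pos': array([ 251.37049332, -516.45241161,  213.65369254]), 'ee_rot': array([-3.14122253e+00,  1.80182929e-03, -1.11800550e+00]), 'contact_force': array([-0.15907139,  0.16303055, -0.41065427]), 'ft_torque': array([-0.05547495,  0.04364683, -0.04898329]), 'finger_gap': 92.00110939705826} 18.700000000000003
top {'camera_matrix': array([[622.72151483,   0.        , 313.41652408],
       [  0.        , 622.72151483, 243.78927487],
       [  0.        ,   0.        ,   1.        ]]), 'k1': -0.1477314009342043, 'pose': array([[ 3.78287030e-03, -9.95778327e-01,  9.17126704e-02,
         3.31258963e+02],
       [-9.99988622e-01, -4.03343951e-03, -2.54691521e-03,
        -2.50916760e+01],
       [ 2.90608047e-03, -9.17019923e-02, -9.95782255e-01,
         2.04148854e+03],
       [ 0.00000000e+00,  0.00000000e+00,  0.00000000e+00,
         1.00000000e+00]])}
side {'camera_matrix': array([[510.54838119,   0.        , 319.8703089 ],
       [  0.        , 510.54838119, 247.43406921],
       [  0.        ,   0.        ,   1.        ]]), 'k1': 0.04770163488525365, 'pose': array([[ 5.66891480e-01,  7.82291819e-01, -2.58173508e-01,
         8.47550453e+02],
       [ 8.23748129e-01, -5.41555849e-01,  1.67798337e-01,
        -2.40013460e+02],
       [-8.54810747e-03, -3.07793392e-01, -9.51414819e-01,
         1.36006347e+03],
       [ 0.00000000e+00,  0.00000000e+00,  0.00000000e+00,
         1.00000000e+00]])}
```

View pics/top0.png

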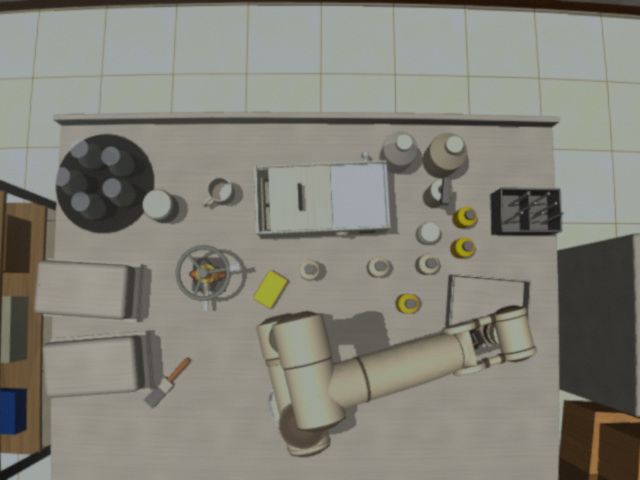

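View pics/side0.png

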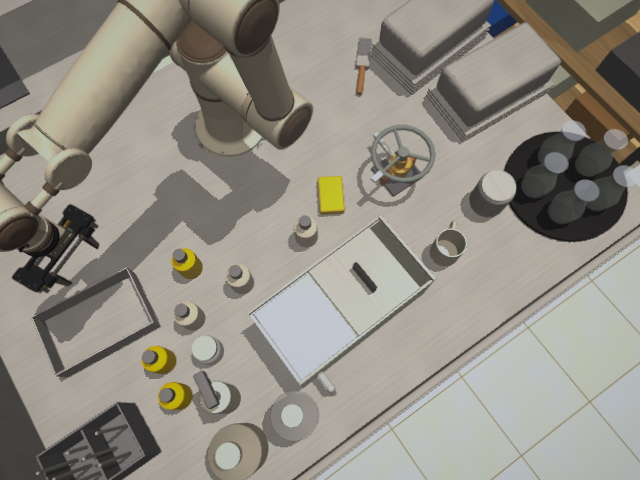

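Top view: white, grey-capped bottles are at about (310,269), (379,267) and (429,264). The yellow look-alikes at (465,217), (464,248) and (408,303) stay put. The white disc at (429,233) has no grey cap, so it is the jar. The cabinet is at (257–390, 163–235) with its fin at (301,197), and the wheel is at (203,273). I'll enlarge the crops to confirm and measure.

```bash
cat > h.py <<'E'
from bench import manip
import cv2,numpy as np
def und(n,uv):
    c=manip.calibration(n);K=c["camera_matrix"];uv=np.atleast_2d(np.float64(uv))
    d=(uv-K[:2,2])/K[0,0];x=d.copy()
    for _ in range(20): x=d/(1+c["k1"]*(x**2).sum(1,keepdims=True))
    return x,c["pose"]
def plane(n,uv,z):
    x,P=und(n,uv);r=np.c_[x,np.ones(len(x))]@P[:3,:3].T
    return (P[:3,3]+r*((z-P[2,3])/r[:,2:]))[:,:2]
def proj(n,p):
    c=manip.calibration(n);P=c["pose"];q=(np.atleast_2d(p)-P[:3,3])@P[:3,:3];s=q[:,:2]/q[:,2:]
    s=s*(1+c["k1"]*(s**2).sum(1,keepdims=True));return s*c["camera_matrix"][0,0]+c["camera_matrix"][:2,2]
def cloud(n,d):
    v,u=np.mgrid[:480,:640];x,P=und(n,np.c_[u.ravel(),v.ravel()]);z=d.ravel()[:,None]
    return (np.c_[x*z,z]@P[:3,:3].T+P[:3,3]).reshape(480,640,3)
def grab(n,tag):
    p,d=manip.grab_frame(n);cv2.imwrite(f"pics/{n}{tag}.png",p[:,:,::-1]);np.save(f"{n}{tag}.npy",d);return p,d
E
python3 - <<'E'
from h import *
t=cv2.imread("pics/top0.png");s=cv2.imread("pics/side0.png")
r=lambda i,x,y,w,h,k:cv2.resize(i[y:y+h,x:x+w],None,fx=k,fy=k,interpolation=cv2.INTER_CUBIC)
a=r(t,165,235,100,75,4);b=r(s,355,110,100,75,4);c=r(t,290,160,200,150,2);d=r(s,140,200,200,150,2)
cv2.imwrite("pics/crop0.png",np.vstack([np.hstack([a,b]),np.hstack([c,d])]))
# white bottles: caps in both views
for n,cs in(("top",[(310,269),(379,267),(429,264)]),("side",[(306,224),(236,271),(184,310)])):
    C=cloud(n,np.load(f"{n}0.npy"))
    for u,v in cs:
        w=C[v-16:v+17,u-16:u+17].reshape(-1,3)
        cap=w[(w[:,2]>118)&(w[:,2]<140)];body=w[(w[:,2]>60)&(w[:,2]<140)]
        print(n,(u,v),len(cap),np.round(cap.mean(0)),np.round(np.median(cap,0)), len(body))
C=cloud("top",np.load("top0.npy"))
# wheel rim
w=C[235:312,165:262].reshape(-1,3);m=w[(w[:,2]>112)&(w[:,2]<135)];
(cx,cy),rad=cv2.minEnclosingCircle(np.float32(m[:,:2]));print("wheel",cx,cy,rad,len(m),m.mean(0))
# station: points 120..160
v,u=slice(150,250),slice(245,405);w=C[v,u].reshape(-1,3);m=w[(w[:,2]>138)&(w[:,2]<170)]
print("station",cv2.minAreaRect(np.float32(m[:,:2])))
f=w[(w[:,2]>175)&(w[:,2]<200)];print("fin",len(f),f.mean(0),cv2.minAreaRect(np.float32(f[:,:2])))
E
```

```text
top (310, 269) 78 [431. -16. 130.] [432. -17. 129.] 320
top (379, 267) 82 [ 442. -235.  130.] [ 442. -235.  130.] 330
top (429, 264) 83 [ 451. -392.  130.] [ 452. -392.  130.] 330
side (306, 224) 120 [432. -16. 128.] [432. -16. 128.] 473
side (236, 271) 131 [ 442. -233.  128.] [ 443. -233.  128.] 499
side (184, 310) 141 [ 452. -391.  128.] [ 453. -391.  128.] 545
wheel 418.2091979980469 297.70611572265625 100.6690673828125 985 [418.35106711 307.13102122 124.65633443]
station ((669.174560546875, -82.14741516113281), (245.0690155029297, 467.93096923828125), 3.0891714096069336)
fin 123 [670.87986862 -40.41373149 188.44545511] ((727.4476928710938, -129.5410919189453), (71.21527862548828, 367.7998352050781), 29.60798454284668)
```

View pics/crop0.png

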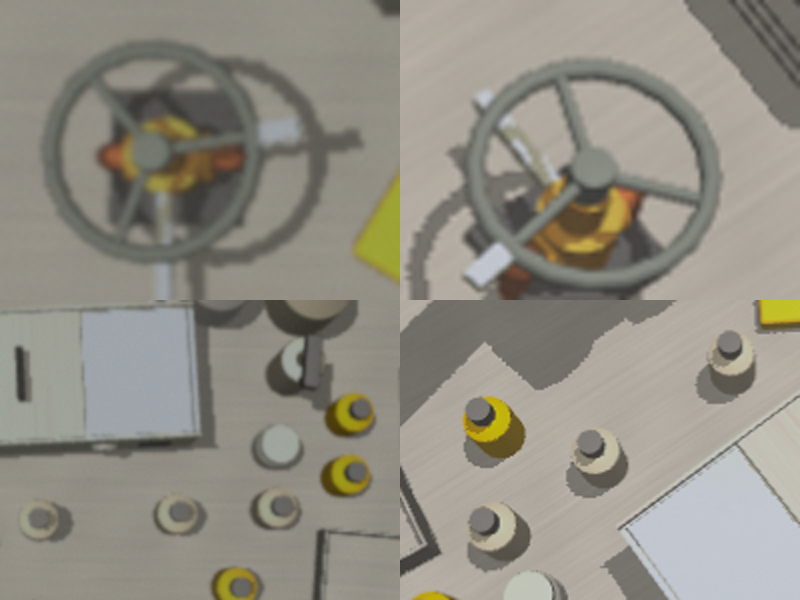

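The crop confirms three cream-white bottles with grey caps. The tab points towards world -y, in line with a spoke, and the pointer faces world -x. Next I'll measure the cabinet and wheel more closely.

Run:
```python
from h import *
for n,seed in(("top",(350,197)),("side",(300,330))):
    C=cloud(n,np.load(n+"0.npy"));Z=C[...,2]
    m=((Z>135)&(Z<172)&(C[...,0]>520)&(C[...,0]<800)&(C[...,1]>-320)&(C[...,1]<220)).astype(np.uint8)
    m=cv2.morphologyEx(m,cv2.MORPH_OPEN,np.ones((3,3)))
    k,l=cv2.connectedComponents(m);q=C[l==l[seed[1],seed[0]]]
    (c,sz,a)=cv2.minAreaRect(np.float32(q[:,:2]));print(n,"rect",np.round(c,1),np.round(sz,1),round(a,2),len(q))
    f=C[(Z>176)&(Z<195)&(abs(C[...,0]-670)<70)&(abs(C[...,1]+40)<40)];print(" fin",len(f),np.round(np.median(f,0),1),np.round(cv2.minAreaRect(np.float32(f[:,:2]))[0:3][0],1),cv2.minAreaRect(np.float32(f[:,:2]))[1:])
    w=C[(abs(C[...,0]-418)<130)&(abs(C[...,1]-305)<130)&(Z>117)&(Z<132)][:,:2]
    A=w.copy();c=A.mean(0)
    for _ in range(15):
        r=np.hypot(*(A-c).T);B=A[abs(r-80)<9];s=np.linalg.lstsq(np.c_[2*B,np.ones(len(B))],(B**2).sum(1),rcond=None)[0];c=s[:2]
    print(" wheel",c,np.sqrt(s[2]+c@c),len(B))
    d=A-c;r=np.hypot(*d.T);t=d[(r>92)&(r<120)];print(" tab",len(t),t.mean(0),np.arctan2(t.mean(0)[1],t.mean(0)[0]))
    w=C[(abs(C[...,0]-c[0])<130)&(abs(C[...,1]-c[1])<130)&(Z>45)&(Z<72)][:,:2]-c;r=np.hypot(*w.T);t=w[(r>90)&(r<120)&(w[:,0]<-60)];print(" ptr",len(t),t.mean(0),np.arctan2(t.mean(0)[1],t.mean(0)[0]))
```

```text
top rect [651.  -55.8] [212.5 410.5] 2.51 7758
 fin 0 [nan nan nan] [0. 0.] ((0.0, 0.0), 0.0)
 wheel [417.92111126 312.10623438] 79.35405048658569 609
 tab 36 [  17.63160821 -102.07726733] -1.399755938263074
 ptr 45 [-104.43046651   -1.07441941] -3.1313046452810487
side rect [649.9 -51.1] [211.5 412.5] 2.74 13486
 fin 0 [nan nan nan] [0. 0.] ((0.0, 0.0), 0.0)
 wheel [418.66581456 312.89041551] 79.84392531816673 909
 tab 58 [  14.49290098 -100.03555297] -1.4269198831224146
 ptr 20 [-109.051094      1.22795806] 3.1303327375428256
  return _methods._mean(a, axis=axis, dtype=dtype,
  ret = um.true_divide(
```

```bash
cat >> h.py <<'E'
from scipy.spatial.transform import Rotation as Ro
def plan(*wps,yaw=None):
    """tool-axis shift of each world TCP target (x,y,z) from the measured pose; tool-z turn to yaw"""
    o=manip.get_obs();R=Ro.from_euler("xyz",o["ee_rot"]);T=Ro.from_euler("xyz",[np.pi,0,o["ee_rot"][2] if yaw is None else yaw])
    print("t",round(o["time"],2),"pos",np.round(o["ee_pos"],1),"rot",np.round(o["ee_rot"],3),"gap",round(o["finger_gap"],1),"F",np.round(o["contact_force"],1))
    print("turn",np.round((R.inv()*T).as_rotvec(),3))
    for w in wps: print(w,np.round(R.inv().apply(np.array(w)-o["ee_pos"]),1))
E
python3 - <<'E'
from h import *
for n,(x0,y0,x1,y1) in(("top",(292,178,312,216)),("side",(345,255,385,300))):
    i=cv2.imread(f"pics/{n}0.png")[y0:y1,x0:x1];m=(i.max(2)<70);v,u=np.nonzero(m);r=cv2.minAreaRect(np.float32(np.c_[u,v]))
    c=np.array([u.mean()+x0,v.mean()+y0]);print(n,m.sum(),c,plane(n,c,186),r)
plan((668,10,260),yaw=0.045)
E
```

```text
top 68 [299.92647059 197.29411765] [[642.78545237  11.37433816]] ((8.0, 18.5), (25.0, 2.0), 90.0)
side 212 [364.21226415 277.20754717] [[649.83510757  11.40420982]] ((18.94742202758789, 22.04330062866211), (33.05677795410156, 6.674925804138184), 50.52754211425781)
t 0.1 pos [ 251.4 -516.5  213.7] rot [-3.141e+00  2.000e-03 -1.118e+00] gap 92.2 F [ 0.1 -1.   0.1]
turn [-1.000e-03  1.000e-03 -1.163e+00]
(668, 10, 260) [-291.3 -605.   -45.6]
```

Call:
move_arm([
  [0,-334,-604,-36,0,0,-1.163],
  [0,-334,-604,-36,0,0,-1.163],
  [0,-334,-604,-36,0,0,-1.163],
  [0,-334,-604,-36,0,0,-1.163],
  [0,-334,-604,-36,0,0,-1.163],
  [0,-334,-604,-36,0,0,-1.163],
  [0,-334,-604,-36,0,0,-1.163],
  [0,-334,-604,-36,0,0,-1.163],
], force=25)

```text
time: 1.1
ee_pos: [539.5, -106.6, 240.4]
ee_rot: [-3.142, 0.0, 0.045]
contact_force: [0.6, -0.8, -0.4]
finger_gap: 14.2
```

Run:
```python
from h import *
plan((648,48,250),(648,48,164),yaw=0.045)
```

```text
t 1.1 pos [ 539.5 -106.6  240.4] rot [-3.142  0.     0.045] gap 14.2 F [ 0.6 -0.8 -0.4]
turn [-0.  0.  0.]
(648, 48, 250) [ 115.4 -149.6   -9.6]
(648, 48, 164) [ 115.5 -149.6   76.4]
```

Call:
move_arm([
  [0,115,-150,-10,0,0,0],
  [0,115,-150,-10,0,0,0],
  [0,115,-150,-10,0,0,0],
  [0,115,-150,-10,0,0,0],
  [0,115,-150,30,0,0,0],
  [0,115,-150,70,0,0,0],
  [0,115,-150,75,0,0,0],
  [0,115,-150,75,0,0,0],
])

```text
time: 2.1
ee_pos: [647.0, 45.8, 166.5]
ee_rot: [3.141, -0.0, 0.044]
contact_force: [-0.1, 0.8, 0.1]
finger_gap: 0.7
```

Run:
```python
from h import *
plan((650,20,164),(654,-110,164),(654,-116,164),yaw=0.045)
p,d=grab("top","1");q,e=grab("side","1")
a=cv2.resize(p[120:320,170:480],None,fx=1.3,fy=1.3);b=cv2.resize(q[80:400,120:460],(403,380))
c=np.zeros((380,806,3),np.uint8);c[:260,:403]=a[:,:403];c[:,403:]=b;cv2.imwrite("pics/c1.png",c[:,:800,::-1])
```

```text
t 2.1 pos [647.   45.8 166.5] rot [ 3.141 -0.     0.044] gap 0.7 F [-0.1  0.8  0.1]
turn [ 0.    -0.    -0.001]
(650, 20, 164) [ 1.8 25.9  2.5]
(654, -110, 164) [1.000e-01 1.559e+02 2.500e+00]
(654, -116, 164) [ -0.2 161.9   2.5]
```

View pics/c1.png

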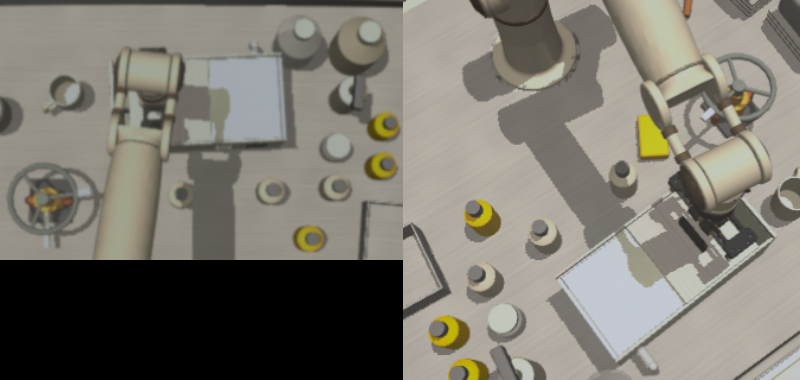

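The top and side crops show the gripper just on the +y side of the fin, clear of it, and no fourth white bottle. I'll push the hatch open.

Call:
move_arm([
  [0,1,20,2,0,0,0],
  [0,1,35,2,0,0,0],
  [0,1,55,2,0,0,0],
  [0,1,75,2,0,0,0],
  [0,1,95,2,0,0,0],
  [0,1,115,2,0,0,0],
  [0,1,135,2,0,0,0],
  [0,1,145,2,0,0,0],
])

```text
time: 3.2
ee_pos: [654.1, -100.0, 163.4]
ee_rot: [3.142, 0.001, 0.044]
contact_force: [0.5, 1.8, 0.9]
finger_gap: 0.4
```

Call:
move_arm([
  [0,0,4,0,0,0,0],
  [0,0,8,0,0,0,0],
  [0,0,11,0,0,0,0],
  [0,0,14,0,0,0,0],
  [0,0,14,0,0,0,0],
])

```text
time: 3.82
ee_pos: [654.9, -112.6, 163.4]
ee_rot: [3.141, 0.0, 0.045]
contact_force: [-0.2, 1.0, -0.3]
finger_gap: 0.4
```

Call:
move_arm([
  [0,0,3,0,0,0,0],
  [0,0,5,0,0,0,0],
  [0,0,7,0,0,0,0],
  [0,0,7,0,0,0,0],
])

```text
time: 4.32
ee_pos: [655.0, -114.1, 163.6]
ee_rot: [-3.133, 0.001, 0.047]
contact_force: [-2.3, 15.5, 3.7]
finger_gap: 0.4
```

Call:
move_arm([
  [0,0,-15,0,0,0,0],
  [0.6,0,-15,-60,0,0,0],
  [0.6,0,-15,-80,0,0,0],
  [0.6,-60,-40,-80,0,0,0],
  [0.6,-120,-65,-60,0,0,0],
  [0.6,-175,-90,-30,0,0,0],
  [0.6,-218,-113,-10,0,0,0],
  [0.6,-218,-113,-10,0,0,0],
])

```text
time: 5.32
ee_pos: [426.0, -13.8, 168.4]
ee_rot: [-3.138, 0.01, 0.046]
contact_force: [0.5, -0.0, 0.2]
finger_gap: 55.2
```

Run:
```python
from h import *
plan((432,-16,150),(432,-16,105),yaw=0.045)
p,d=grab("top","2");q,e=grab("side","2")
for n,f,cs in(("top",d,[(310,269),(379,267),(429,264)]),("side",e,[(306,224),(236,271),(184,310)])):
    C=cloud(n,f)
    for u,v in cs:
        w=C[v-16:v+17,u-16:u+17].reshape(-1,3)
        cap=w[(w[:,2]>118)&(w[:,2]<140)];print(n,(u,v),len(cap),np.round(np.median(cap,0)))
```

```text
t 5.33 pos [426.  -13.8 168.4] rot [-3.138  0.01   0.046] gap 55.2 F [ 0.5 -0.   0.2]
turn [-0.003  0.01   0.001]
(432, -16, 150) [ 6.1  2.5 18.4]
(432, -16, 105) [ 6.5  2.6 63.4]
top (310, 269) 0 [nan nan nan]
top (379, 267) 84 [ 442. -235.  130.]
top (429, 264) 86 [ 452. -392.  130.]
side (306, 224) 33 [433. -24. 127.]
side (236, 271) 132 [ 443. -233.  128.]
side (184, 310) 143 [ 452. -390.  128.]
  return _methods._mean(a, axis=axis, dtype=dtype,
  ret = um.true_divide(
```

Call:
move_arm([
  [0.6,0,0,0,0,0,0],
  [0.6,0,0,20,0,0,0],
  [0.6,0,0,45,0,0,0],
  [0.6,0,0,67,0,0,0],
  [0.6,0,0,67,0,0,0],
  [0.2,0,0,67,0,0,0],
  [0.2,0,0,67,0,0,0],
  [0.2,0,0,67,0,0,0],
], force=25)

```text
time: 6.42
ee_pos: [432.7, -16.6, 107.6]
ee_rot: [3.141, -0.0, 0.045]
contact_force: [-3.2, -0.9, 5.9]
finger_gap: 31.3
```

Call:
move_arm([
  [0,0,0,0,0,0,0],
  [0,0,0,-40,0,0,0],
  [0,0,0,-90,0,0,0],
  [0,0,0,-140,0,0,0],
  [0,0,0,-185,0,0,0],
  [0,30,-10,-185,0,0,0],
  [0,75,-27,-185,0,0,0],
  [0,120,-45,-185,0,0,0],
], force=35)

```text
time: 7.42
ee_pos: [551.4, 34.7, 291.0]
ee_rot: [-3.142, 0.0, 0.045]
contact_force: [0.1, -1.3, -3.3]
finger_gap: 31.5
```

Call:
move_arm([
  [0,45,-17,0,0,0,0],
  [0,85,-32,0,0,0,0],
  [0,120,-45,0,0,0,0],
  [0,138,-52,0,0,0,0],
  [0,138,-52,0,0,0,0],
  [0,138,-52,0,0,0,0],
])

```text
time: 8.18
ee_pos: [685.1, 92.0, 291.0]
ee_rot: [3.142, 0.002, 0.045]
contact_force: [-0.8, -0.4, -4.2]
finger_gap: 30.9
```

Run:
```python
from h import *
plan((686.6,91.8,293),(686.6,91.8,118),yaw=0.045)
p,d=grab("side","3");C=cloud("side",d);np.save("C3.npy",C)
cv2.imwrite("pics/c3.png",cv2.resize(p[150:400,220:480],(780,750))[:600,:,::-1])
```

```text
t 8.18 pos [685.1  92.  291. ] rot [3.142e+00 2.000e-03 4.500e-02] gap 30.9 F [-0.8 -0.4 -4.2]
turn [ 0.     0.002 -0.   ]
(686.6, 91.8, 293) [ 1.4  0.2 -2. ]
(686.6, 91.8, 118) [  1.7   0.2 173. ]
```

View pics/c3.png

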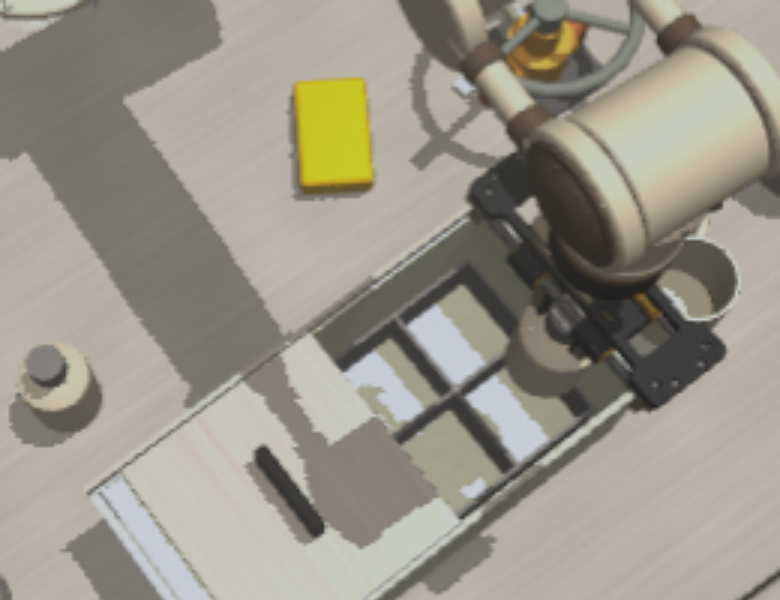

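The bottle hangs above cell3. The divider cross is visible at side pixel (371.7,279.3), which gives me a check on the crate's position.

Run:
```python
from h import *
print(plane("side",(371.7,279.3),70))
```

```text
[[645.8779903   48.93005076]]
```

Call:
move_arm([
  [0,1,0,40,0,0,0],
  [0,1,0,80,0,0,0],
  [0,1,0,115,0,0,0],
  [0,1,0,145,0,0,0],
  [0,1,0,160,0,0,0],
  [0,1,0,168,0,0,0],
  [0,1,0,172,0,0,0],
  [0,1,0,172,0,0,0],
])

```text
time: 9.22
ee_pos: [687.4, 92.2, 120.6]
ee_rot: [3.141, -0.001, 0.045]
contact_force: [0.4, 0.8, -4.1]
finger_gap: 31.4
```

Call:
move_arm([
  [0,0,0,2,0,0,0],
  [0,0,0,3,0,0,0],
  [0.3,0,0,3,0,0,0],
  [0.55,0,0,3,0,0,0],
  [0.55,0,0,3,0,0,0],
  [0.55,0,0,-50,0,0,0],
  [0.55,0,0,-110,0,0,0],
  [0.55,0,0,-160,0,0,0],
])

```text
time: 10.22
ee_pos: [687.3, 92.3, 282.8]
ee_rot: [3.141, -0.003, 0.045]
contact_force: [1.6, -0.1, -1.2]
finger_gap: 50.6
```

Run:
```python
from h import *
plan((442.5,-234,260),(442.5,-234,165),yaw=0.045)
```

```text
t 10.22 pos [687.3  92.3 282.8] rot [ 3.141e+00 -3.000e-03  4.500e-02] gap 50.6 F [ 1.6 -0.1 -1.2]
turn [ 0.    -0.003  0.   ]
(442.5, -234, 260) [-259.3  314.9   22.2]
(442.5, -234, 165) [-259.6  314.9  117.2]
```

Call:
move_arm([
  [0.6,-25,30,10,0,0,0],
  [0.6,-65,80,20,0,0,0],
  [0.6,-105,130,20,0,0,0],
  [0.6,-145,178,30,0,0,0],
  [0.6,-185,225,50,0,0,0],
  [0.6,-225,275,70,0,0,0],
  [0.6,-259,315,90,0,0,0],
  [0.6,-259,315,100,0,0,0],
])

```text
time: 11.22
ee_pos: [440.4, -236.4, 179.0]
ee_rot: [3.141, 0.0, 0.04]
contact_force: [0.0, -0.1, -0.7]
finger_gap: 55.3
```

Call:
move_arm([
  [0.6,0,0,0,0,0,0],
  [0.6,0,0,0,0,0,0],
])

```text
time: 11.48
ee_pos: [443.5, -233.4, 180.5]
ee_rot: [3.141, -0.001, 0.047]
contact_force: [0.1, 0.5, 0.0]
finger_gap: 55.2
```

Run:
```python
from h import *
plan((442.5,-234,165),(442.5,-234,107.5),yaw=0.045)
p,d=grab("side","4");C=cloud("side",d)
cv2.imwrite("pics/c4.png",p[140:440,130:460,::-1].repeat(2,0).repeat(2,1))
for u,v in [(236,271),(184,310)]:
    w=C[v-16:v+17,u-16:u+17].reshape(-1,3);cap=w[(w[:,2]>118)&(w[:,2]<135)];print((u,v),len(cap),np.round(np.median(cap,0)))
```

```text
t 11.47 pos [ 443.5 -233.4  180.5] rot [ 3.141e+00 -1.000e-03  4.700e-02] gap 55.2 F [0.1 0.5 0. ]
turn [ 0.001 -0.001  0.002]
(442.5, -234, 165) [-1.1  0.6 15.5]
(442.5, -234, 107.5) [-1.2  0.5 73. ]
(236, 271) 0 [nan nan nan]
(184, 310) 138 [ 452. -391.  129.]
  return _methods._mean(a, axis=axis, dtype=dtype,
  ret = um.true_divide(
```

View pics/c4.png

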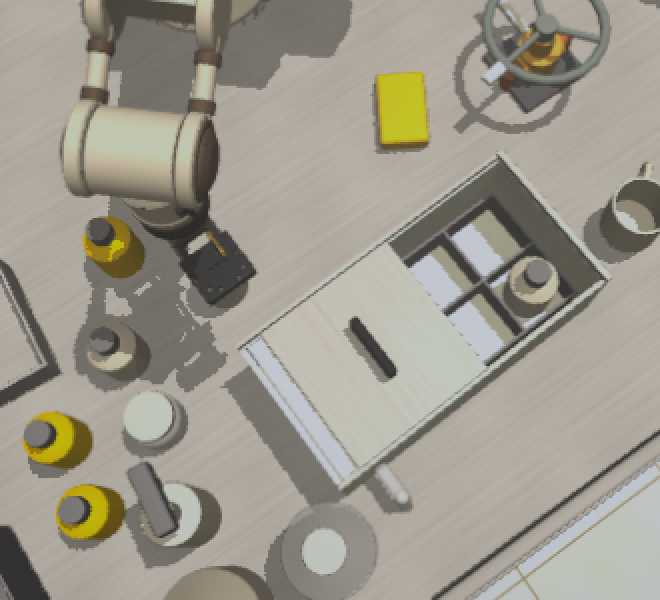

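Bottle 1 stands upright in cell3 at crop (535,280). The gripper is over the second bottle, which it hides. Descending to grip.

Call:
move_arm([
  [0.6,-1,1,25,0,0,0],
  [0.6,-1,1,50,0,0,0],
  [0.6,-1,1,73,0,0,0],
  [0.6,-1,1,73,0,0,0],
  [0,-1,1,73,0,0,0],
  [0,-1,1,73,0,0,0],
  [0,-1,1,73,0,0,0],
  [0,-1,1,73,0,0,0],
])

```text
time: 12.52
ee_pos: [441.7, -235.7, 107.8]
ee_rot: [3.14, -0.001, 0.045]
contact_force: [-2.5, 0.5, 6.6]
finger_gap: 31.1
```

Run:
```python
from h import *
plan((442.5,-234,293),(690.4,6.8,293),yaw=0.045)
```

```text
t 12.53 pos [ 441.7 -235.7  107.8] rot [ 3.14e+00 -1.00e-03  4.50e-02] gap 31.1 F [-2.5  0.5  6.6]
turn [ 0.001 -0.001  0.   ]
(442.5, -234, 293) [   1.    -1.4 -185.2]
(690.4, 6.8, 293) [ 259.5 -230.8 -185.4]
```

Call:
move_arm([
  [0,0,0,-40,0,0,0],
  [0,0,0,-90,0,0,0],
  [0,0,0,-140,0,0,0],
  [0,0,0,-185,0,0,0],
  [0,30,-27,-185,0,0,0],
  [0,70,-62,-185,0,0,0],
  [0,108,-96,-185,0,0,0],
  [0,148,-132,-185,0,0,0],
])

```text
time: 13.52
ee_pos: [583.9, -95.2, 290.6]
ee_rot: [-3.141, 0.001, 0.045]
contact_force: [0.1, -1.3, -3.8]
finger_gap: 31.2
```

Call:
move_arm([
  [0,38,-34,0,0,0,0],
  [0,75,-67,0,0,0,0],
  [0,100,-90,0,0,0,0],
  [0,111,-99,0,0,0,0],
  [0,111,-99,0,0,0,0],
  [0,111,-99,0,0,0,0],
])

```text
time: 14.28
ee_pos: [689.1, 6.8, 290.9]
ee_rot: [-3.141, 0.001, 0.044]
contact_force: [-0.8, 0.0, -4.2]
finger_gap: 31.1
```

Run:
```python
from h import *
plan((690.4,6.8,118),yaw=0.045)
```

```text
t 14.28 pos [689.1   6.8 290.9] rot [-3.141e+00  1.000e-03  4.400e-02] gap 31.1 F [-0.8  0.  -4.2]
turn [-0.     0.001 -0.001]
(690.4, 6.8, 118) [1.600e+00 1.000e-01 1.729e+02]
```

Call:
move_arm([
  [0,1,0,40,0,0,0],
  [0,1,0,80,0,0,0],
  [0,1,0,115,0,0,0],
  [0,1,0,145,0,0,0],
  [0,1,0,160,0,0,0],
  [0,1,0,168,0,0,0],
  [0,1,0,174,0,0,0],
  [0,1,0,175,0,0,0],
])

```text
time: 15.28
ee_pos: [691.3, 7.2, 117.8]
ee_rot: [3.141, -0.002, 0.045]
contact_force: [-2.3, -0.2, 0.9]
finger_gap: 31.0
```

Call:
move_arm([
  [0,0,0,0,0,0,0],
  [0.3,0,0,0,0,0,0],
  [0.55,0,0,0,0,0,0],
  [0.55,0,0,0,0,0,0],
  [0.55,0,0,-50,0,0,0],
  [0.55,0,0,-110,0,0,0],
  [0.55,0,0,-160,0,0,0],
])

```text
time: 16.15
ee_pos: [691.1, 7.4, 279.7]
ee_rot: [3.141, -0.002, 0.045]
contact_force: [1.2, 0.5, 0.2]
finger_gap: 50.6
```

Run:
```python
from h import *
plan((452,-391,293),(452,-391,180),yaw=0.045)
```

```text
t 16.15 pos [691.1   7.4 279.7] rot [ 3.141e+00 -2.000e-03  4.500e-02] gap 50.6 F [1.2 0.5 0.2]
turn [ 0.    -0.002  0.   ]
(452, -391, 293) [-256.7  387.2  -13.8]
(452, -391, 180) [-257.   387.1   99.2]
```

Call:
move_arm([
  [0.6,-30,45,0,0,0,0],
  [0.6,-63,95,0,0,0,0],
  [0.6,-97,147,0,0,0,0],
  [0.6,-130,197,0,0,0,0],
  [0.6,-163,247,0,0,0,0],
  [0.6,-197,297,20,0,0,0],
  [0.6,-230,347,50,0,0,0],
  [0.6,-257,387,85,0,0,0],
])

```text
time: 17.15
ee_pos: [451.9, -391.2, 193.7]
ee_rot: [3.139, -0.002, 0.045]
contact_force: [0.9, -0.2, 0.3]
finger_gap: 55.4
```

Call:
move_arm([
  [0.6,0,0,0,0,0,0],
  [0.6,0,0,0,0,0,0],
  [0.6,0,0,0,0,0,0],
])

```text
time: 17.52
ee_pos: [453.9, -388.5, 194.8]
ee_rot: [3.14, -0.002, 0.047]
contact_force: [-0.3, -0.3, 0.9]
finger_gap: 55.4
```

Run:
```python
from h import *
plan((452,-391,107.5),yaw=0.045)
p,d=grab("side","5");t,e=grab("top","5")
a=p[150:450,120:440];b=t[130:330,150:480];b=cv2.resize(b,(480,291));c=np.zeros((300,800,3),np.uint8);c[:,:320]=a;c[:291,320:]=b
cv2.imwrite("pics/c5.png",c[:,:,::-1])
```

```text
t 17.52 pos [ 453.9 -388.5  194.8] rot [ 3.14e+00 -2.00e-03  4.70e-02] gap 55.4 F [-0.3 -0.3  0.9]
turn [ 0.002 -0.002  0.002]
(452, -391, 107.5) [-2.2  2.3 87.3]
```

View pics/c5.png

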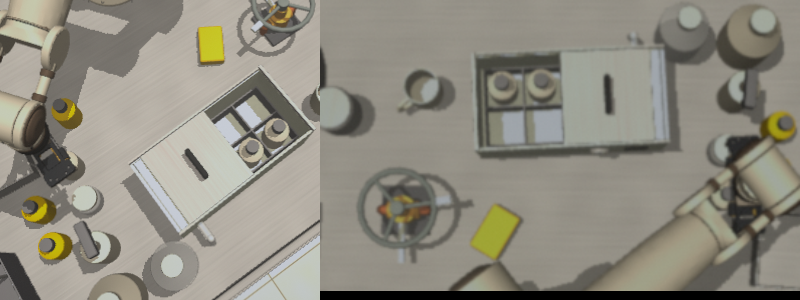

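Two bottles stand in the far cells. The third shows under the gripper at side pixel (185,312) and hasn't moved. Gripping it.

Call:
move_arm([
  [0.6,-2,2,30,0,0,0],
  [0.6,-2,2,60,0,0,0],
  [0.6,-2,2,87,0,0,0],
  [0.6,-2,2,87,0,0,0],
  [0,-2,2,87,0,0,0],
  [0,-2,2,87,0,0,0],
  [0,-2,2,87,0,0,0],
  [0,-2,2,87,0,0,0],
])

```text
time: 18.62
ee_pos: [450.8, -391.9, 107.7]
ee_rot: [3.14, -0.001, 0.045]
contact_force: [-2.6, 0.4, 6.3]
finger_gap: 31.3
```

Run:
```python
from h import *
plan((452,-391,293),(601.6,88,293),yaw=0.045)
```

```text
t 18.62 pos [ 450.8 -391.9  107.7] rot [ 3.14e+00 -1.00e-03  4.50e-02] gap 31.3 F [-2.6  0.4  6.3]
turn [ 0.002 -0.001 -0.   ]
(452, -391, 293) [   1.3   -0.5 -185.3]
(601.6, 88, 293) [ 172.3 -472.3 -186.1]
```

Call:
move_arm([
  [0,0,0,-45,0,0,0],
  [0,0,0,-95,0,0,0],
  [0,0,0,-145,0,0,0],
  [0,0,0,-185,0,0,0],
  [0,15,-35,-185,0,0,0],
  [0,38,-85,-185,0,0,0],
  [0,60,-135,-185,0,0,0],
  [0,82,-185,-185,0,0,0],
])

```text
time: 19.62
ee_pos: [524.3, -200.5, 290.2]
ee_rot: [-3.14, 0.001, 0.045]
contact_force: [0.6, -0.3, -2.5]
finger_gap: 31.2
```

Call:
move_arm([
  [0,22,-50,0,0,0,0],
  [0,44,-98,0,0,0,0],
  [0,66,-147,0,0,0,0],
  [0,84,-187,0,0,0,0],
  [0,90,-202,0,0,0,0],
  [0,90,-202,0,0,0,0],
  [0,90,-202,0,0,0,0],
])

```text
time: 20.5
ee_pos: [604.6, 2.1, 290.9]
ee_rot: [3.141, 0.001, 0.044]
contact_force: [0.4, 0.2, -3.6]
finger_gap: 31.0
```

Run:
```python
from h import *
plan((605.4,3,118),yaw=0.045)
```

```text
t 20.5 pos [604.6   2.1 290.9] rot [3.141e+00 1.000e-03 4.400e-02] gap 31.0 F [ 0.4  0.2 -3.6]
turn [ 0.     0.001 -0.001]
(605.4, 3, 118) [  1.   -1.  172.8]
```

Call:
move_arm([
  [0,1,-1,40,0,0,0],
  [0,1,-1,80,0,0,0],
  [0,1,-1,115,0,0,0],
  [0,1,-1,145,0,0,0],
  [0,1,-1,160,0,0,0],
  [0,1,-1,168,0,0,0],
  [0,1,-1,174,0,0,0],
  [0,1,-1,175,0,0,0],
])

```text
time: 21.5
ee_pos: [606.9, 4.0, 117.7]
ee_rot: [3.141, -0.002, 0.045]
contact_force: [-1.8, 0.0, 3.0]
finger_gap: 31.0
```

Call:
move_arm([
  [0,0,0,0,0,0,0],
  [0.3,0,0,0,0,0,0],
  [0.5,0,0,0,0,0,0],
  [0.5,0,0,0,0,0,0],
  [0.5,0,0,-50,0,0,0],
  [0.5,0,0,-110,0,0,0],
  [0.5,0,0,-160,0,0,0],
])

```text
time: 22.38
ee_pos: [606.2, 4.4, 278.5]
ee_rot: [3.141, -0.002, 0.045]
contact_force: [0.7, -0.6, -0.9]
finger_gap: 45.9
```

Run:
```python
from h import *
plan((655,-165,270),(655,-165,165),yaw=0.045)
```

```text
t 22.38 pos [606.2   4.4 278.5] rot [ 3.141e+00 -2.000e-03  4.500e-02] gap 45.9 F [ 0.7 -0.6 -0.9]
turn [ 0.    -0.002  0.   ]
(655, -165, 270) [ 41.1 171.5   8.6]
(655, -165, 165) [ 40.9 171.4 113.6]
```

Call:
move_arm([
  [0,10,40,0,0,0,0],
  [0,25,95,0,0,0,0],
  [0,38,145,0,0,0,0],
  [0,41,171,10,0,0,0],
  [0,41,171,40,0,0,0],
  [0,41,171,85,0,0,0],
  [0,41,171,113,0,0,0],
  [0,41,171,113,0,0,0],
])

```text
time: 23.38
ee_pos: [652.4, -162.8, 159.4]
ee_rot: [-3.138, 0.006, 0.046]
contact_force: [-0.1, 0.1, 0.4]
finger_gap: 0.1
```

Run:
```python
from h import *
plan((646,92,165),yaw=0.045)
p,d=grab("side","6");t,e=grab("top","6")
C=cloud("top",e);D=cloud("side",d)
for n,c in(("c3",(686.6,91.8)),("c2",(690.4,6.8)),("c0",(605.4,3))):
    for W in(C,D):
        w=W.reshape(-1,3);w=w[np.hypot(w[:,0]-c[0],w[:,1]-c[1])<40];w=w[(w[:,2]>130)&(w[:,2]<146)];print(n,len(w),np.round(np.median(w,0)-[*c,0],1))
b=cv2.resize(p[:,:],(400,300));a=cv2.resize(t,(400,300));cv2.imwrite("pics/c6.png",np.hstack([a,b])[:,:,::-1])
```

```text
t 23.38 pos [ 652.4 -162.8  159.4] rot [-3.138  0.006  0.046] gap 0.1 F [-0.1  0.1  0.4]
turn [-0.004  0.006  0.001]
(646, 92, 165) [   5.2 -254.9   -4.7]
c3 71 [  0.5  -1.8 138.9]
c3 131 [ -0.6   0.9 138.2]
c2 72 [  1.9  -0.6 138.2]
c2 137 [  0.9   1.7 138.3]
c0 78 [  2.8  -3.4 138.7]
c0 126 [  1.7  -1.2 138.3]
```

View pics/c6.png

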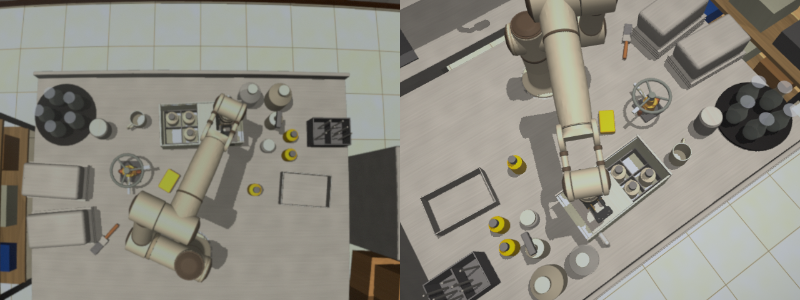

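All three bottles are within about 4 mm of their cell centres, with tops at 138–139 mm. No other white, grey-capped bottle is in view. Shutting the hatch.

Call:
move_arm([
  [0,0,-10,0,0,0,0],
  [0,0,-25,0,0,0,0],
  [0,0,-45,0,0,0,0],
  [0,0,-67,0,0,0,0],
  [0,0,-90,0,0,0,0],
  [0,0,-113,0,0,0,0],
  [0,0,-136,0,0,0,0],
  [0,0,-156,0,0,0,0],
])

```text
time: 24.48
ee_pos: [647.3, -7.0, 163.0]
ee_rot: [-3.141, 0.001, 0.045]
contact_force: [0.4, -1.7, 1.5]
finger_gap: 0.3
```

Call:
move_arm([
  [0,0,-10,0,0,0,0],
  [0,0,-20,0,0,0,0],
  [0,0,-27,0,0,0,0],
  [0,0,-33,0,0,0,0],
  [0,0,-37,0,0,0,0],
  [0,0,-41,0,0,0,0],
  [0,0,-41,0,0,0,0],
])

```text
time: 25.35
ee_pos: [645.9, 32.7, 163.1]
ee_rot: [-3.141, -0.0, 0.045]
contact_force: [1.1, -0.3, 0.4]
finger_gap: 0.5
```

Call:
move_arm([
  [0,0,-2,0,0,0,0],
  [0,0,-4,0,0,0,0],
  [0,0,-6,0,0,0,0],
  [0,0,-8,0,0,0,0],
  [0,0,-8,0,0,0,0],
])

```text
time: 25.98
ee_pos: [646.0, 33.6, 163.4]
ee_rot: [3.131, -0.0, 0.043]
contact_force: [0.5, -19.4, -1.1]
finger_gap: 0.4
```

The hatch is hard against its stop at 19 N. The contact-to-contact stroke was 179.7 mm against a nominal 180. I'll back off and go to the wheel.

Call:
move_arm([
  [0,0,12,0,0,0,0],
  [0,0,15,-20,0,0,0],
  [0,0,15,-60,0,0,0],
  [0,-25,-20,-60,0,0,0],
  [0,-55,-65,-60,0,0,0],
  [0,-85,-115,-60,0,0,0],
  [0,-115,-165,-60,0,0,0],
  [0,-140,-210,-60,0,0,0],
])

```text
time: 26.98
ee_pos: [495.1, 246.2, 225.3]
ee_rot: [-3.14, -0.002, 0.046]
contact_force: [0.7, 0.7, -0.4]
finger_gap: 0.6
```

Call:
move_arm([
  [0,-15,-25,0,0,0,0],
  [0,-33,-57,0,0,0,0],
  [0,-33,-57,0,0,0,0],
  [0,-33,-57,0,0,0,0],
])

```text
time: 27.48
ee_pos: [461.1, 299.2, 224.3]
ee_rot: [-3.141, -0.002, 0.045]
contact_force: [-0.0, -0.6, -0.1]
finger_gap: 0.7
```

Run:
```python
from h import *
c=np.array([418.3,312.5])
plan(tuple(c+45*np.array([np.cos(-.3),np.sin(-.3)]))+(105,),yaw=0.045)
for n in("top","side"):
    C=cloud(n,np.load(n+"0.npy")).reshape(-1,3);d=C[:,:2]-c;r=np.hypot(*d.T)
    for a,b in((18,30),(30,45),(45,68)):
        z=C[(r>a)&(r<b)][:,2];z=z[(z<112)&(z>5)];print(n,a,b,np.percentile(z,[50,90,98]).round())
p,d=grab("top","7");q,e=grab("side","7");C=cloud("top",d).reshape(-1,3)
for n,f in(("top",d),("side",e)):
    C=cloud(n,f).reshape(-1,3);w=C[:,:2]-c;r=np.hypot(*w.T);t=w[(r>92)&(r<120)&(C[:,2]>115)&(C[:,2]<132)];print(n,len(t),np.arctan2(*t.mean(0)[::-1]))
    f=C[(abs(C[:,2]-186)<8)&(abs(C[:,0]-647)<50)&(abs(C[:,1]-50)<50)];print("fin",len(f),np.median(f,0) if len(f) else"")
```

```text
t 27.48 pos [461.1 299.2 224.3] rot [-3.141e+00 -2.000e-03  4.500e-02] gap 0.7 F [-0.  -0.6 -0.1]
turn [-0.    -0.002  0.   ]
(np.float64(461.2901420106523), np.float64(299.2015907002397), 105) [0.000e+00 1.000e-01 1.193e+02]
top 18 30 [62. 69. 73.]
top 30 45 [17. 59. 67.]
top 45 68 [13. 47. 63.]
side 18 30 [59. 63. 94.]
side 30 45 [14. 59. 62.]
side 45 68 [11. 48. 62.]
top 37 -1.4004007592056542
fin 85 [647.32081633  47.27080539 189.4912771 ]
side 59 -1.4104274433134214
fin 186 [646.21503899  47.37163244 187.93247025]
```

Call:
move_arm([
  [0,0,0,40,0,0,0],
  [0,0,0,80,0,0,0],
  [0,0,0,110,0,0,0],
  [0,0,0,119,0,0,0],
  [0,0,0,119,0,0,0],
])

```text
time: 28.2
ee_pos: [461.0, 298.8, 104.5]
ee_rot: [-3.142, 0.0, 0.044]
contact_force: [1.0, -0.3, 0.5]
finger_gap: 0.2
```

Run:
```python
from h import *
plan()
R=Ro.from_euler("xyz",[np.pi,0,.045]);ph=-.3+.17*np.arange(33);P=np.c_[45*np.cos(ph),45*np.sin(ph),0*ph];T=R.inv().apply(P)
for k in range(0,32,8): print(round(ph[k],2),[[int(round(a)) for a in (T[i]-T[k])[:2]] for i in range(k+1,min(k+9,33))])
```

```text
t 28.2 pos [461.  298.8 104.5] rot [-3.142  0.     0.044] gap 0.2 F [ 1.  -0.3  0.5]
turn [-0.  0. -0.]
-0.3 [[2, -7], [3, -15], [2, -23], [0, -30], [-3, -37], [-7, -43], [-12, -49], [-19, -53]]
1.06 [[-7, -3], [-14, -6], [-22, -7], [-29, -6], [-37, -5], [-44, -2], [-50, 2], [-56, 7]]
2.42 [[-5, 6], [-9, 13], [-11, 20], [-12, 27], [-12, 35], [-11, 42], [-9, 50], [-5, 56]]
3.78 [[5, 6], [11, 11], [17, 15], [24, 18], [32, 19], [39, 20], [47, 19], [54, 17]]
```

Call:
move_arm([
  [0,2,-7,0,0,0,0],
  [0,3,-15,0,0,0,0],
  [0,2,-23,0,0,0,0],
  [0,0,-30,0,0,0,0],
  [0,-3,-37,0,0,0,0],
  [0,-7,-43,0,0,0,0],
  [0,-12,-49,0,0,0,0],
  [0,-19,-53,0,0,0,0],
])

```text
time: 29.2
ee_pos: [440.9, 349.9, 104.7]
ee_rot: [3.138, -0.004, 0.046]
contact_force: [5.3, -7.6, 1.3]
finger_gap: 0.3
```

Call:
move_arm([
  [0,-7,-3,0,0,0,0],
  [0,-14,-6,0,0,0,0],
  [0,-22,-7,0,0,0,0],
  [0,-29,-6,0,0,0,0],
  [0,-37,-5,0,0,0,0],
  [0,-44,-2,0,0,0,0],
  [0,-50,2,0,0,0,0],
  [0,-56,7,0,0,0,0],
])

```text
time: 30.2
ee_pos: [387.4, 343.8, 106.6]
ee_rot: [-3.137, -0.01, 0.045]
contact_force: [8.6, 4.5, 0.8]
finger_gap: 0.5
```

```bash
cat > w.py <<'E'
from h import *
import sys
c=np.array([418.3,312.5]);o=manip.get_obs();d=o["ee_pos"][:2]-c
print(o["time"],"tool r,phi",np.hypot(*d),np.arctan2(d[1],d[0]),"F",o["contact_force"].round(1),o["ee_rot"].round(3))
for n in("top","side"):
    p,f=grab(n,"w"+sys.argv[1]);C=cloud(n,f).reshape(-1,3);w=C[:,:2]-c;r=np.hypot(*w.T)
    t=w[(r>92)&(r<120)&(C[:,2]>112)&(C[:,2]<132)]
    if len(t): a=np.arctan2(*t.mean(0)[::-1]);print(n,len(t),"tab",a.round(3),"joint",((a+4.8-np.pi)%(2*np.pi)).round(3),"spread",t.std(0).round(1))
E
python3 w.py 1
```

```text
30.2 tool r,phi 44.02870644840129 2.3502806190296015 F [8.6 4.5 0.8] [-3.137 -0.01   0.045]
top 33 tab 0.693 joint 2.351 spread [4.8 5.8]
side 68 tab 0.735 joint 2.394 spread [6.6 6.3]
```

Call:
move_arm([
  [0,-5,6,0,0,0,0],
  [0,-9,13,0,0,0,0],
  [0,-11,20,0,0,0,0],
  [0,-12,27,0,0,0,0],
  [0,-12,35,0,0,0,0],
  [0,-11,42,0,0,0,0],
  [0,-9,50,0,0,0,0],
  [0,-5,56,0,0,0,0],
])

```text
time: 31.3
ee_pos: [380.7, 288.4, 105.3]
ee_rot: [-3.136, -0.0, 0.045]
contact_force: [-3.8, 9.2, 3.2]
finger_gap: 0.3
```

Call:
move_arm([
  [0,5,6,0,0,0,0],
  [0,11,11,0,0,0,0],
  [0,17,15,0,0,0,0],
  [0,21,17,0,0,0,0],
  [0,24,18,0,0,0,0],
  [0,24,18,0,0,0,0],
])

```text
time: 32.05
ee_pos: [403.5, 269.6, 103.5]
ee_rot: [-3.14, 0.005, 0.045]
contact_force: [-5.9, 2.6, 1.1]
finger_gap: 0.2
```

```bash
python3 w.py 2
```

```text
32.05 tool r,phi 45.37281328991184 -1.9032158579663208 F [-5.9  2.6  1.1] [-3.14   0.005  0.045]
top 12 tab 2.85 joint 4.509 spread [3.5 2.8]
```

Call:
move_arm([
  [0,4,1,0,0,0,0],
  [0,8,2,0,0,0,0],
  [0,11,2,0,0,0,0],
  [0,12,2,0,0,0,0],
  [0,12,2,0,0,0,0],
])

```text
time: 32.78
ee_pos: [414.9, 267.7, 103.1]
ee_rot: [3.142, 0.007, 0.046]
contact_force: [-6.2, 2.5, 0.9]
finger_gap: 0.2
```

```bash
python3 w.py 3
```

```text
32.775 tool r,phi 44.964781206579254 -1.645913453447373 F [-6.2  2.5  0.9] [3.142 0.007 0.046]
top 26 tab 3.075 joint 4.734 spread [4.8 4.6]
side 1 tab 3.102 joint 4.76 spread [0. 0.]
```

Call:
move_arm([
  [0,1,0,0,0,0,0],
  [0,2,0,0,0,0,0],
  [0,2,0,0,0,0,0],
  [0,-8,0,0,0,0,0],
  [0,-8,0,0,0,0,0],
  [0,-8,0,-50,0,0,0],
  [0,-8,0,-110,0,0,0],
])

```text
time: 33.75
ee_pos: [409.2, 266.4, 214.6]
ee_rot: [3.141, 0.002, 0.045]
contact_force: [0.8, -0.1, 0.1]
finger_gap: 0.4
```

Call:
move_arm([
  [0,20,50,-10,0,0,0],
  [0,20,110,-10,0,0,0],
  [0,20,170,-10,0,0,0],
  [0,20,230,-10,0,0,0],
  [0,20,290,-10,0,0,0],
  [0,20,350,-10,0,0,0],
  [0,20,400,-10,0,0,0],
  [0,20,400,-10,0,0,0],
])

```text
time: 34.75
ee_pos: [447.9, -134.9, 224.5]
ee_rot: [3.141, -0.0, 0.04]
contact_force: [-0.3, 0.6, -0.4]
finger_gap: 0.2
```

```bash
python3 w.py 4
python3 - <<'E'
from h import *
t=cv2.imread("pics/topw4.png");s=cv2.imread("pics/sidew4.png")
a=cv2.resize(t[150:310,165:405],(400,267));b=cv2.resize(s[100:400,200:460],(400,462));c=np.zeros((462,800,3),np.uint8);c[:267,:400]=a;c[:,400:]=b
cv2.imwrite("pics/c7.png",c)
for n in("top","side"):
    C=cloud(n,np.load(n+"w4.npy")).reshape(-1,3);f=C[(abs(C[:,2]-186)<8)&(abs(C[:,0]-647)<50)&(abs(C[:,1]-50)<50)];print("fin",len(f),np.median(f,0))
E
```

```text
34.75 tool r,phi 448.35556007736733 -1.504690028005826 F [-0.3  0.6 -0.4] [ 3.141 -0.     0.04 ]
top 48 tab 3.119 joint 4.777 spread [7.9 5.1]
side 69 tab 3.09 joint 4.749 spread [7.6 5.8]
fin 84 [648.842069    47.31135763 188.90809103]
fin 188 [645.40571312  47.60628561 187.46051102]
```

View pics/c7.png

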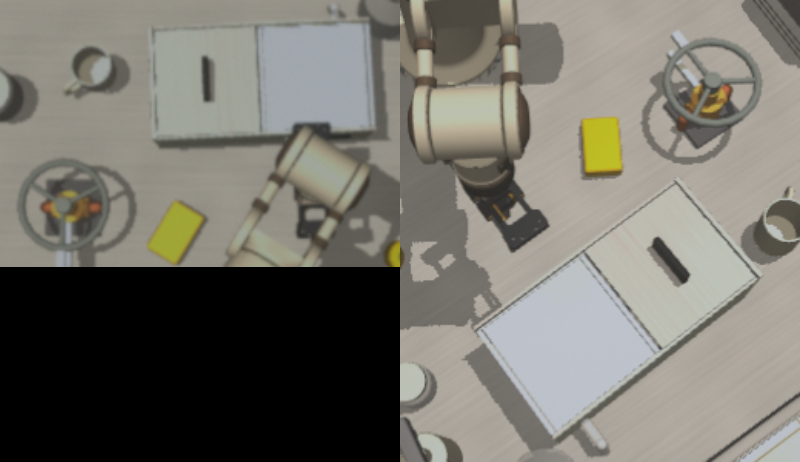

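The final picture shows the hatch flush at the +y frame, with the fin at y≈47.5 as before. The tab lies over the pointer at joint ≈4.76 rad, and the arm is clear of everything. Handing in.

```bash
python3 -c "
from bench import manip
print(manip.sign_off(), manip.get_obs()['time'])"
```

```text
the job is handed in; nothing more can be done
the job is handed in; nothing more can be done
```

The job is done and handed in after about 35 s of robot time. I opened the hatch to its stop, stood the three white grey-capped bottles in cells 3, 2 and 0, and pushed the hatch shut. Then I turned the wheel counter-clockwise by pushing a spoke round with the closed fingers, which needed no re-grip.

- **Bottles:** before shutting, all three were within about 4 mm of their cell centres, with cap tops at 138–139 mm (nominal 140). No fourth white bottle appeared in any picture.
- **Hatch:** it closed against its stop at 19 N, after a stroke of 179.7 mm (nominal 180). The fin was in the same place after the wheel was turned.
- **Wheel:** the two cameras gave 4.78 and 4.75 rad, against a target of 4.80 ± 0.15.
- **Clearance:** the gripper was clear of everything at the end. I never went near the jar, sponge, sprayer, mug or tin, but I checked them only by eye in the pictures.

No check failed; the largest disagreement was the 0.03 rad between the two cameras on the wheel.

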